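Hang the porcelain jar on the free display hook

ROBOT

A 7-joint arm with a two-finger parallel gripper is mounted at the origin on the work surface. World frame = base frame: x ahead of the robot, y to its left, z up, the work surface at z = 0. Lengths are in m, angles in rad, forces in N, time in s.
With the tool pointing down it reaches from about 0.4 to 0.85 m from the base axis. Payload 10.4 kg.
Tool frame: the origin (TCP) lies on the centre line of the jaws, within the pads' length; the fingertips stand r.tip_extent ahead of it and the grasp point (between the pads) lies 3 mm ahead of it (r.tip_extent is the distance from the TCP to the fingertips, in m); z points along the fingers, y is the direction in which the jaws open and shut (so a half turn about z gives the same grasp; the last joint's range is limited). The gripper opens to 87 mm and grips with 3 to 60 N. Pads are 19 mm wide; open, the fingers measure 117 mm over their backs; the gripper's body (75 mm by 190 mm) begins 51 mm behind the grasp point.
Start: joints at [1.178, 0.332, -0.065, 1.46, 0.022, 1.35, -0.088], TCP at [0.226, -0.583, 0.207] pointing down, gripper open.
Joint ranges: [-2.6, 2.6], [-0.5, 2.12], [-1.47, 1.34], [0.16, 2.42], [-1.27, 4.41], [0.06, 2.06], [-2.6, 2.6]. Speed limits (rad/s): [2.22, 2.22, 2.79, 2.79, 3.14, 3.14, 3.14].

INTERFACE

Orientations are given as a unit quaternion [x, y, z, w].
In Python, from bench import r gives the robot as it stands. The module is installed in compiled form; this text tells all that it offers.
- The arm moves only by the shell command python3 -m jog 'ROWS' [FORCE]. ROWS is JSON, a list of rows, each a list of 5 numbers: the shift along the tool's x, y, z in cm, then the turn about the tool's z in rad, then the closure, from 0 (fully open) to 1 (shut). A call has exactly 10 rows; each row shifts and turns the pose as measured when the row begins, along the tool's axes as they then stand; what a row does not reach is not made up. A row lasts 1/10 s, in which the tool goes at most 50 mm and 8.59 degrees, less where a joint would pass 70% of its speed; a pose out of reach is approached as far as the arm can. A call with a gripper value outside its range is refused whole. The fingers move at their own pace and stop on an object; FORCE is the grip in N (left out, the last holds). Time passes only in rows, so rows that do not move let the fingers close, or fill a call up. It gives the time, the measured TCP pose, the force and the opening at its end, in the units of the state.
- r.read_state(): the state, without advancing time (a new reading comes with each control period).
- r.camera(name): name is "scene" or "top"; returns a dict with "pixels" (420x560x3 uint8, red, green, blue), "fx", "fy", "cx", "cy" (pixels), "camera_from_world" (4x4, takes a point from world to camera coordinates). Camera axes: x right, y up, looking along -z (the intrinsics and any distortion apply to the point x, -y, -z); pixel columns grow to the right and rows downward; lengths in m; the calibration is good to about 2 mm. A picture is of the moment at which its call begins. There is no depth.
- r.close_job(): hands the job in, once; it reports no verdict.
The state is a dict: "time": time; "joint_positions": joint angles; "joint_vel": joint speeds; "joint_torque": joint torques, N m; "ee_pos": TCP position; "eef_rot": TCP orientation; "ft_force": force on the tool from outside, world axes, zero at the start; "torque": the same for the moment, N m; "width": finger opening in m.
Only numpy, scipy, OpenCV 4.12 (cv2) and the standard library are available. Lean on these libraries where they do the work, as an engineer would, in place of code of your own. Each camera call takes 0.05 s, during which the arm holds its last target. There are 200 camera calls.

TASK

Pick up the little porcelain jar that has a steel bail over its lid, thread the bail over the tip of the empty display hook, and slide it along the prong until you feel the bail meet the stop plate. Let the jar hang there, still and plumb by its bail. It is porcelain, so be gentle at the hook, and leave the other wares where they are.

Things in the scene. Friction and masses are not known exactly. Their poses are not given: they have to be found in the camera images.
- bail_jar: jar to hang: loose white porcelain cylinder, blue bands, 56 mm diameter, straight from 10 to 56 mm up, 0.2-0.4 kg. Over its flat lid (top 62 mm up) a fixed steel bail of 6 mm wire in the jar's y-z plane, top at 94 mm. Window under the bail, open along the jar's x: 36 mm wide (about 20 at its top), 62 to 88 mm up. A half turn about z changes nothing. Origin: centre of underside, z up
- bail_top (a point): point of the jar: underside of the bail's top, at its middle, 88 mm above the jar's underside on its axis
- hook_stand: empty hook: fixed dark steel stand, base 130 x 90 x 8 mm; 12 mm post 50 mm to +x of its centre, 196 mm tall; from its top a level 10 mm prong, axis at 190 mm, runs to -x, ending 65 mm past the centre in a 14 mm ball. On the prong a fixed stop plate, 24 mm wide, 6 thick, up to 204 mm, front (-x) face over the base centre. Origin: centre of base underside; the prong points along -x
- hook_seat (a point): top of the empty prong (195 mm above the table) at the stop plate's front face; axes as hook_stand. When the jar hangs home, the bail's middle is 3 mm to -x of this point
- hook_tip (a point): centre of the 14 mm ball at the empty prong's tip, 190 mm above the table
- full_stand: identical fixed stand whose hook is taken by a jar like the wanted one (fixed there, 107 to 201 mm above the table, over the base's centre). The two stands swap sides at random. Origin and axes as hook_stand
- plain_jar: loose white porcelain jar of the same body and bands as bail_jar but with NO bail, only a 10 mm button on its lid; 56 mm diameter, 69 mm tall; not wanted. Origin: centre of its underside
- rice_bowl: loose white porcelain bowl, 110 mm across, 55 mm high; leave alone. Origin: centre of its underside
- teacup: loose blue porcelain cup without handle, 68 mm across, 55 mm high; leave alone. Origin: centre of its underside
- mug: loose white porcelain mug, 76 mm across, 75 mm high, handle at its +y; leave alone. Origin: centre of its underside
- saucer: loose white porcelain saucer, 120 mm across, 18 mm high; leave alone. Origin: centre of its underside
Mind the look-alikes: they are no part of the job. What is shaped like the bail_jar but red is not meant. What is shaped like the hook_stand but red is not meant.

How it is judged:
By the outcome, as a careful person would: the job done as asked, in the order asked, and still so for the second after the job is handed in, with the robot touching nothing.
It also fails if it takes over 48 s, if anything falls off the work surface, if the arm or the gripper's body presses on something with over 40 N, if the wrist force passes 120 N, or if a joint passes its speed limit or range.

## Working session

There is one attempt and no reset: what is moved stays moved. The work goes in short steps, Python scripts to look and compute and a shell command to move; the robot and the scene stay as the last step left them, time stands still between calls to the robot, and variables do not carry over. Pictures are saved under pics/ and viewed, about 8 in all and at most 12, crops included, and the job is handed in when it is done.

```bash
mkdir -p pics; cat > h.py <<'E'
import numpy as np,cv2
from bench import r
def snap(n,tag):
    c=r.camera(n); cv2.imwrite(f'pics/{tag}.png',c['pixels'][:,:,::-1]); np.savez(f'pics/{tag}.npz',**{k:v for k,v in c.items()}); return c
def load(tag): return np.load(f'pics/{tag}.npz')
def ray(c,u,v):
    d=np.array([(u-c['cx'])/c['fx'],-(v-c['cy'])/c['fy'],-1.]);T=np.array(c['camera_from_world'])
    R=T[:3,:3];return -R.T@T[:3,3],R.T@d
def onz(c,u,v,z):
    o,d=ray(c,u,v);return o+d*(z-o[2])/d[2]
def proj(c,p):
    T=np.array(c['camera_from_world']);q=T[:3,:3]@np.array(p)+T[:3,3]
    return np.array([c['cx']+c['fx']*q[0]/-q[2],c['cy']+c['fy']*-q[1]/-q[2]])
def two(c1,p1,c2,p2):
    o1,d1=ray(c1,*p1);o2,d2=ray(c2,*p2)
    s=np.linalg.lstsq(np.c_[d1,-d2],o2-o1,rcond=None)[0]
    a,b=o1+s[0]*d1,o2+s[1]*d2;return (a+b)/2,np.linalg.norm(a-b)
E
python3 - <<'E'
from h import *
for n in('scene','top'):
    c=snap(n,n+'0');print({k:v for k,v in c.items() if k!='pixels'})
print(r.read_state(),r.tip_extent)
E
```

```text
{'fx': 459.6550961122589, 'fy': 459.6550961122589, 'cx': 281.73815355932777, 'cy': 214.00430169001268, 'camera_from_world': array([[ 0.60161564,  0.79876238,  0.00610535, -0.30967951],
       [-0.57709183,  0.42934671,  0.69471319,  0.20002486],
       [ 0.55228945, -0.42147367,  0.71926094, -1.69421399],
       [ 0.        ,  0.        ,  0.        ,  1.        ]])}
{'fx': 413.1508027669632, 'fy': 413.1508027669632, 'cx': 283.7786526973569, 'cy': 207.35467463679032, 'camera_from_world': array([[-2.12621800e-02, -9.99765882e-01, -4.01253499e-03,
         1.83653471e-02],
       [ 9.85698240e-01, -2.16337555e-02,  1.67125583e-01,
        -5.41951288e-01],
       [-1.67173262e-01, -4.01694450e-04,  9.85927451e-01,
        -1.04785411e+00],
       [ 0.00000000e+00,  0.00000000e+00,  0.00000000e+00,
         1.00000000e+00]])}
{'time': 0.1, 'joint_positions': array([ 1.17838493,  0.33281189, -0.06469497,  1.46084645,  0.021592  ,
        1.34991936, -0.08851488]), 'joint_vel': array([ 0.00034762, -0.00122591,  0.00084151, -0.00144956, -0.00117584,
       -0.00150314, -0.00032382]), 'joint_torque': array([ 1.13738039e-03, -6.24550009e+01,  2.43742601e-02, -3.90721858e+01,
       -6.15423010e-02,  3.65061325e-02,  6.23288003e-06]), 'ee_pos': array([ 0.22576119, -0.5824038 ,  0.2058367 ]), 'eef_rot': array([ 9.82953610e-01,  1.83852617e-01, -1.44333986e-04, -6.28649085e-04]), 'ft_force': array([-0.15597226, -0.32814058,  0.27561986]), 'torque': array([-0.03162266, -0.02679533, -0.05581272]), 'width': 0.08723787860511983} 0.022
```

View pics/scene0.png

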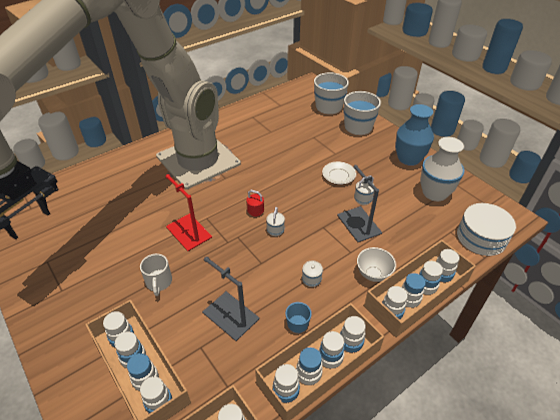

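View pics/top0.png

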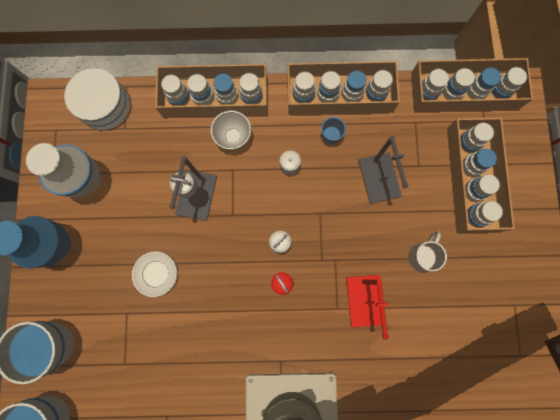

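The bail jar is at about (280,241) in top and (275,225) in scene. The empty dark hook is at about (390,165) in top and (230,295) in scene, and the left stand in top is the full one. Next I'll look at enlarged crops.

```bash
python3 - <<'E'
from h import *
t=load('top0')['pixels'][:,:,::-1];s=load('scene0')['pixels'][:,:,::-1]
def cr(i,u,v,w,h,W,H): return cv2.resize(i[v:v+h,u:u+w],(W,H),interpolation=cv2.INTER_CUBIC)
a=np.hstack([cr(t,350,130,80,80,400,400)[:300*400//400+100],cr(s,190,250,80,80,400,400)])
b=np.hstack([cr(t,255,225,50,25,400,200),cr(s,250,200,50,25,400,200)])
b=np.hstack([cr(t,260,222,40,40,200,200),np.zeros((200,200,3),np.uint8),cr(s,255,200,40,40,200,200),np.zeros((200,200,3),np.uint8)])
cv2.imwrite('pics/mos.png',np.vstack([a,b]))
E
```

```text
(no output)
```

View pics/mos.png

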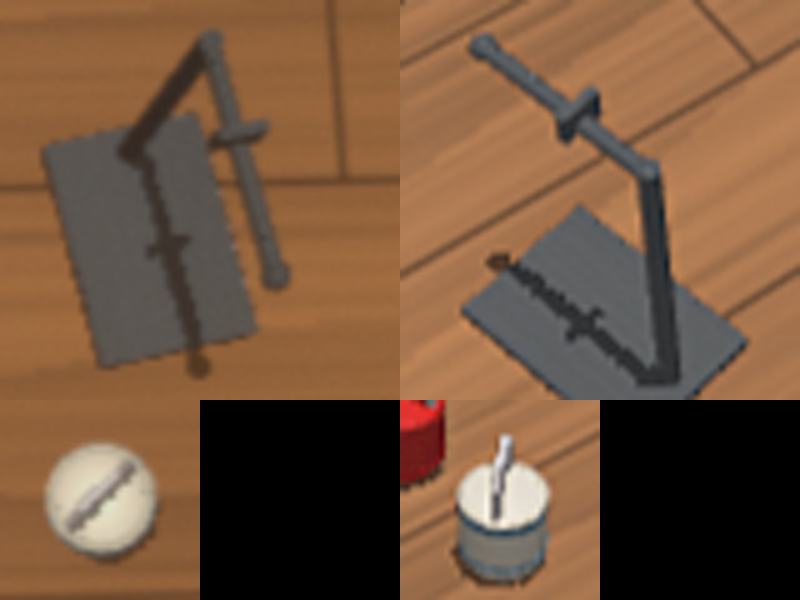

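```bash
python3 - <<'E'
from h import *
t=load('top0');s=load('scene0')
b,e=two(t,(404.9,184.7),s,(206.1,259.1));print('ball',b,e)
k,e=two(t,(391.7,137.4),s,(239.7,282.7));print('corner',k,e)
print('onz ball',onz(t,404.9,184.7,.19),onz(s,206.1,259.1,.19))
print('onz corner',onz(t,391.7,137.4,.195),onz(s,239.7,282.7,.195))
bc=[onz(t,350+x/5,130+y/5,.008) for x,y in((43,148),(197,114),(258,330),(103,368))];print('base',np.round(bc,4),np.mean(bc,0))
f=(bc[2]+bc[3]-bc[0]-bc[1])/2;print('prongdir base',np.linalg.norm(f),np.arctan2(f[1],f[0]))
d=onz(t,404.9,184.7,.19)-onz(t,391.7,137.4,.195);print('dir prong',np.linalg.norm(d),np.arctan2(d[1],d[0]))
# jar
def mask(c,u0,v0,u1,v1):
    p=c['pixels'][v0:v1,u0:u1].astype(int);m=(p.max(2)-p.min(2)<60)&(p.max(2)>120);m=m.astype(np.uint8)
    n,l,st,ce=cv2.connectedComponentsWithStats(m);i=1+np.argmax(st[1:,4]);return st[i],ce[i]+[u0,v0]
print(mask(t,260,222,300,262))
st,ce=mask(t,260,222,300,262)
for z in(.06,.056):print('jar',onz(t,260+100/5-.4,222+498/5-.4-80+0,z) , onz(t,*ce,z))
for z in (.091,):
  p,q=onz(t,273.6,247.0,.08),onz(t,285.8,234.6,.08);g=q-p;print('bail',p,q,np.linalg.norm(g),np.arctan2(g[1],g[0]))
j=onz(t,*ce,.056);print(proj(s,[j[0],j[1],.094]),proj(s,[j[0],j[1],.0]))
st=r.read_state();from scipy.spatial.transform import Rotation as R
print(R.from_quat(st['eef_rot']).as_matrix().round(3))
E
```

```text
ball [ 0.56500341 -0.27328808  0.19080708] 0.0019507963270803922
corner [ 0.67745444 -0.24835449  0.19734099] 0.002212272374829503
onz ball [ 0.564694   -0.27438751  0.19      ] [ 0.56501024 -0.27225867  0.19      ]
onz corner [ 0.67768171 -0.24994697  0.195     ] [ 0.67660079 -0.24663313  0.195     ]
base [[ 0.6792 -0.205   0.008 ]
 [ 0.697  -0.2922  0.008 ]
 [ 0.5731 -0.3178  0.008 ]
 [ 0.5538 -0.2315  0.008 ]] [ 0.62578331 -0.26162107  0.008     ]
prongdir base 0.1272889260992113 -2.935689185768862
dir prong 0.11570895882966585 -2.9285632445127305
(array([  9,   9,  23,  22, 391], dtype=int32), array([279.54219949, 241.27877238]))
jar [0.45162033 0.01929017 0.06      ] [0.45142061 0.01944299 0.06      ]
jar [0.45196704 0.01933933 0.056     ] [0.45176657 0.01949273 0.056     ]
bail [0.43558563 0.03445767 0.08      ] [0.46627486 0.00300891 0.08      ] 0.04394148040733801 -0.7976209079735165
[274.52279572 209.6953904 ] [274.67699287 230.55553742]
[[ 0.932  0.361 -0.001]
 [ 0.361 -0.932  0.001]
 [-0.    -0.001 -1.   ]]
```

```bash
python3 -m jog '[[0,0,-3.3,0,0],[0,0,-3.3,0,0],[3.1,-3.5,0,0,0],[3.1,-3.5,0,0,0],[3.1,-3.5,0,0,0],[3.1,-3.5,0,0,0],[3.1,-3.5,0,0,0],[3.1,-3.5,0,0,0],[3.1,-3.5,0,0,0],[3.1,-3.5,0,0,0]]' 20
cat > d.py <<'E'
import sys
from h import *
from scipy.spatial.transform import Rotation as R
x,y,z,a=map(float,sys.argv[1:5])  # target TCP, tool-x yaw
s=r.read_state();M=R.from_quat(s['eef_rot']).as_matrix()
yaw=np.arctan2(M[1,0],M[0,0])
print('pos',s['ee_pos'].round(4),'yaw',yaw.round(3),'tilt',M[:,2].round(3),'F',s['ft_force'].round(2),'M',s['torque'].round(2),'w',round(s['width'],4),'t',s['time'])
print('shift cm',(M.T@(np.array([x,y,z])-s['ee_pos'])*100).round(2),'turn',round(-(a-yaw),3),'q',s['joint_positions'].round(2))
E
python3 d.py .4515 .0194 .27 .773
```

```text
time: 1.1
ee_pos: [0.3559, -0.2232, 0.2701]
eef_rot: [0.984, 0.179, -0.003, -0.003]
ft_force: [0.5, -0.0, 0.0]
width: 0.0872
pos [ 0.3559 -0.2232  0.2701] yaw 0.359 tilt [-0.006  0.005 -1.   ] F [ 0.47 -0.    0.02] M [ 0.02 -0.06 -0.01] w 0.0872 t 1.1
shift cm [ 17.47 -19.36   0.08] turn -0.414 q [ 0.87 -0.13 -0.37  1.83 -0.05  1.44 -0.71]
```

```bash
python3 -m jog '[[3.3,-3.7,0,0,0],[3.3,-3.7,0,0,0],[3.3,-3.7,0,0,0],[3.3,-3.7,0,0,0],[3.3,-3.7,0,0,0],[0,0,0,-0.14,0],[0,0,0,-0.14,0],[0,0,0,-0.14,0],[0,0,0,0,0],[0,0,0,0,0]]'
python3 d.py .4515 .0194 .13 .773
```

```text
time: 2.1
ee_pos: [0.4436, 0.0199, 0.2693]
eef_rot: [0.922, 0.387, -0.003, -0.004]
ft_force: [-0.0, -0.1, 0.5]
width: 0.0869
pos [0.4436 0.0199 0.2693] yaw 0.795 tilt [-0.008  0.005 -1.   ] F [-0.04 -0.09  0.46] M [-0.03 -0.03  0.01] w 0.0869 t 2.1
shift cm [ 0.55  0.73 13.93] turn 0.022 q [ 0.62 -0.07 -0.71  1.77 -0.05  1.44 -0.86]
```

```bash
python3 -m jog '[[0.3,0.4,0,0.02,0],[0.3,0.4,0,0,0],[0,0,3.5,0,0],[0,0,3.5,0,0],[0,0,3.5,0,0],[0,0,3,0,0],[0,0,0.5,0,0],[0,0,0,0,0],[0,0,0,0,0],[0,0,0,0,0]]'
python3 d.py .4515 .0194 .054 .773
python3 - <<'E'
from h import *
c=snap('scene','s1');d=snap('top','t1')
f=lambda i,u,v:cv2.resize(i[v:v+75,u:u+75],(400,400),interpolation=cv2.INTER_CUBIC)
cv2.imwrite('pics/m1.png',np.hstack([f(d['pixels'],240,205),f(c['pixels'],235,175)])[:,:,::-1])
E
```

```text
time: 3.1
ee_pos: [0.4558, 0.0174, 0.1283]
eef_rot: [0.93, 0.367, -0.0, -0.003]
ft_force: [0.2, -0.8, 0.4]
width: 0.087
pos [0.4558 0.0174 0.1283] yaw 0.751 tilt [-0.002  0.005 -1.   ] F [ 0.19 -0.79  0.42] M [-0.03 -0.06  0.01] w 0.087 t 3.1
shift cm [-0.19 -0.41  7.44] turn -0.022 q [ 0.59  0.08 -0.74  1.95  0.05  1.13 -0.99]
```

View pics/m1.png

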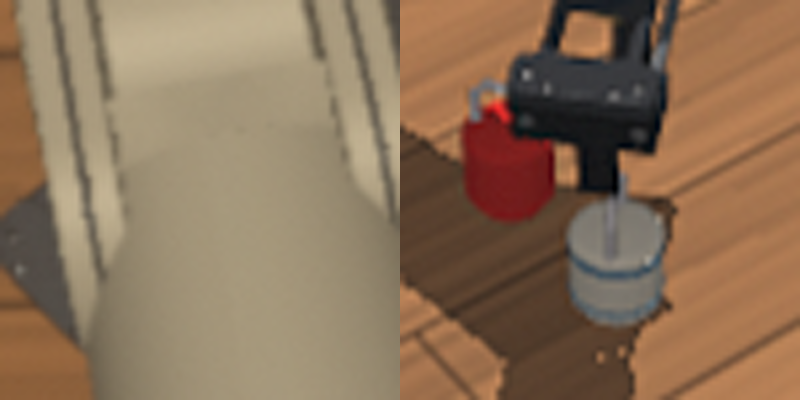

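The top view is blocked by the arm. The scene view shows the gripper above the jar, with the jaws in line with the bail. I'll correct the offset and descend.

```bash
python3 -m jog '[[-0.2,-0.4,0,-0.02,0],[0,0,0,0,0],[0,0,0.5,0,0],[0,0,0.5,0,0],[0,0,0.5,0,0],[0,0,0.5,0,0],[0,0,0,0,0],[0,0,0,0,0],[0,0,0,0,0],[0,0,0,0,0]]'
python3 d.py .4515 .0194 .054 .773
```

```text
time: 4.2
ee_pos: [0.4518, 0.0191, 0.1075]
eef_rot: [0.926, 0.377, 0.001, -0.002]
ft_force: [0.6, 0.2, -0.2]
width: 0.0866
pos [0.4518 0.0191 0.1075] yaw 0.773 tilt [-0.     0.004 -1.   ] F [ 0.63  0.24 -0.24] M [-0.03 -0.05  0.02] w 0.0866 t 4.2
shift cm [-0.02 -0.03  5.35] turn -0.0 q [ 0.58  0.09 -0.74  1.99  0.07  1.09 -0.99]
```

```bash
python3 -m jog '[[0,0,1,0,0],[0,0,1,0,0],[0,0,1,0,0],[0,0,1,0,0],[0,0,0.8,0,0],[0,0,0.4,0,0],[0,0,0,0,0],[0,0,0,0,0],[0,0,0,0,0],[0,0,0,0,0]]'
python3 d.py .4515 .0194 .054 .773
```

```text
time: 5.2
ee_pos: [0.4517, 0.0195, 0.0505]
eef_rot: [0.926, 0.377, 0.0, -0.002]
ft_force: [-0.7, -0.8, 0.6]
width: 0.0871
pos [0.4517 0.0195 0.0505] yaw 0.773 tilt [-0.001  0.004 -1.   ] F [-0.75 -0.82  0.58] M [ 0.01  0.   -0.03] w 0.0871 t 5.2
shift cm [-0.02 -0.   -0.35] turn -0.0 q [ 0.55  0.18 -0.73  2.04  0.14  0.97 -1.05]
```

```bash
python3 -m jog '[[0,0,-0.4,0,0],[0,0,0,0,0],[0,0,0,0,0.2],[0,0,0,0,0.28],[0,0,0,0,0.34],[0,0,0,0,0.4],[0,0,0,0,0.5],[0,0,0,0,0.6],[0,0,0,0,0.6],[0,0,0,0,0.6]]' 20
python3 d.py .4515 .0194 .054 .773
```

```text
time: 6.2
ee_pos: [0.4522, 0.0194, 0.0557]
eef_rot: [0.926, 0.377, 0.001, -0.002]
ft_force: [-0.4, 0.7, -0.2]
width: 0.0468
pos [0.4522 0.0194 0.0557] yaw 0.773 tilt [ 0.001  0.004 -1.   ] F [-0.37  0.75 -0.17] M [-0.05 -0.05  0.04] w 0.0468 t 6.2
shift cm [-0.05 -0.05  0.17] turn -0.0 q [ 0.56  0.17 -0.74  2.04  0.14  0.98 -1.05]
```

```bash
python3 - <<'E'
from h import *
c=snap('scene','s2');d=snap('top','t2')
print(r.read_state()['width'])
f=lambda i,u,v:cv2.resize(i[v:v+75,u:u+100],(800,600),interpolation=cv2.INTER_CUBIC)
cv2.imwrite('pics/m2.png',f(c['pixels'],225,175)[:,:,::-1])
E
```

```text
0.04664401360166849
```

View pics/m2.png

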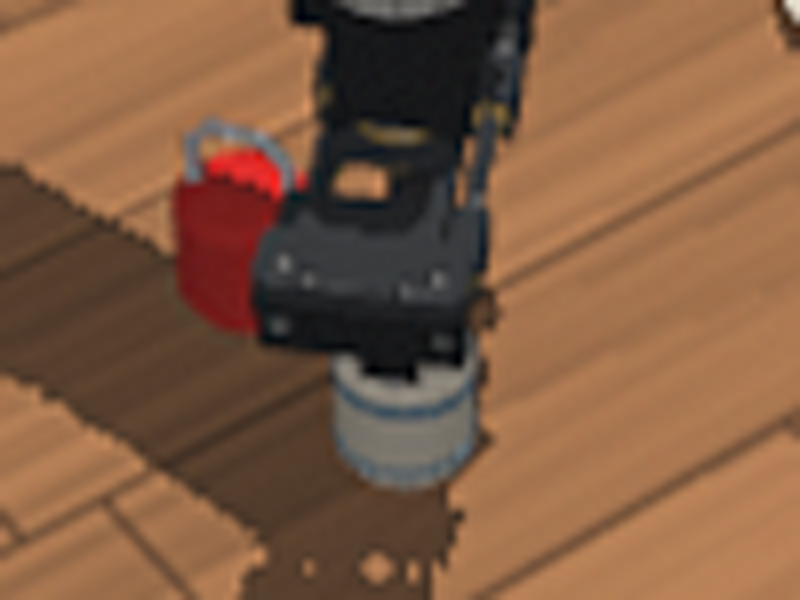

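```bash
python3 - <<'E'
from h import *
s=load('s2');st=r.read_state();p=st['ee_pos'];u=np.array([.697,-.716,0])
for w in(.0233,.028,.038):
  for z in(.033,.055,.075,.095): print(w,z,proj(s,p+u*w+np.array([0,0,z-p[2]])).round(1))
print('camera pos',ray(s,0,0)[0])
for z in(0,.062): print('jar front edge',z,[proj(s,[.4515+.028*np.cos(a),.0194+.028*np.sin(a),z]).round(1) for a in(-.65,.92,-2.2)])
E
cp pics/s2.png /tmp/; python3 - <<'E'
import cv2
i=cv2.imread('pics/s2.png')
cv2.imwrite('pics/m3.png',cv2.resize(i[200:240,250:304],(800,592),interpolation=cv2.INTER_NEAREST))
E
```

```text
0.0233 0.033 [273.4 229. ]
0.0233 0.055 [273.4 224.2]
0.0233 0.075 [273.3 219.7]
0.0233 0.095 [273.3 215.1]
0.028 0.033 [273.2 230.2]
0.028 0.055 [273.1 225.3]
0.028 0.075 [273.1 220.8]
0.028 0.095 [273.  216.2]
0.038 0.033 [272.6 232.6]
0.038 0.055 [272.6 227.7]
0.038 0.075 [272.5 223.2]
0.038 0.095 [272.5 218.6]
camera pos [ 1.23743727 -0.55258626  1.08151274]
jar front edge 0 [array([274.5, 237.2]), array([283.5, 230.6]), array([265.7, 230.6])]
jar front edge 0.062 [array([274.4, 223.7]), array([283.6, 217.1]), array([265.4, 217.1])]
```

View pics/m3.png

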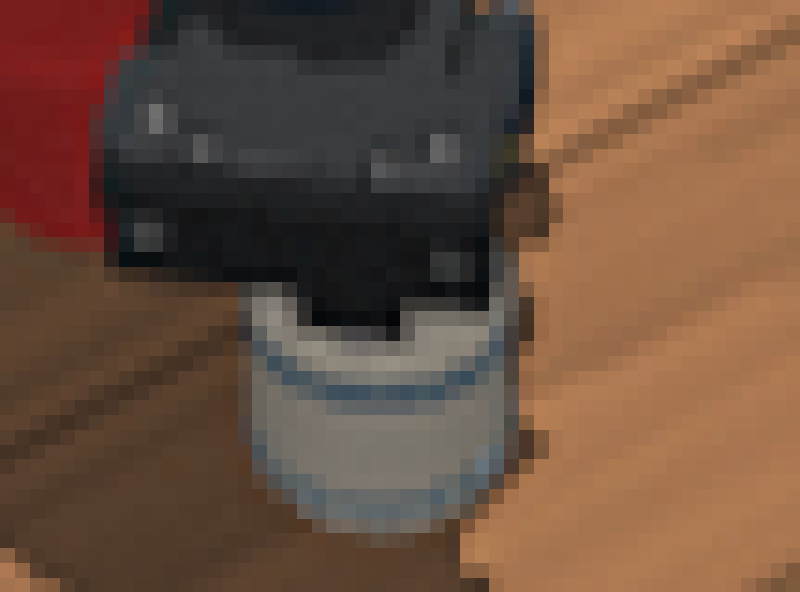

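The jar is unmoved. But the fingertips look about 30 mm higher than the reported TCP implies: they seem to sit on the lid, and the width of 47 mm matches the outside of the bail. I'll check this against the first picture, where the gripper is in clear view.

```bash
python3 - <<'E'
from h import *
s=load('s0') if 0 else load('scene0');p=np.array([.2258,-.5824,.2058]);y=np.array([.361,-.932,0]);x=np.array([.932,.361,0])
i=cv2.resize(s['pixels'][150:250,0:120,::-1],(720,600),interpolation=cv2.INTER_CUBIC)
for sg in(1,-1):
  for dz,col in((-.022,(0,255,0)),(.008,(0,0,255))):
    a=[proj(s,p+y*sg*.0436+x*w+np.array([0,0,dz])) for w in(-.0095,.0095)]
    q=[tuple(int(v) for v in (b-[0,150])*6) for b in a];cv2.line(i,q[0],q[1],col,2)
    print(sg,dz,a)
cv2.imwrite('pics/m4.png',i)
E
```

```text
1 -0.022 [array([ 18.80280573, 243.69444201]), array([ 23.62299212, 246.74644261])]
1 0.008 [array([ 13.9335293 , 235.90691704]), array([ 18.81547249, 238.96961604])]
-1 -0.022 [array([ 47.22906527, 222.46590129]), array([ 52.00553668, 225.26766073])]
-1 0.008 [array([ 43.0807576 , 214.63175286]), array([ 47.91968549, 217.43895068])]
```

View pics/m4.png

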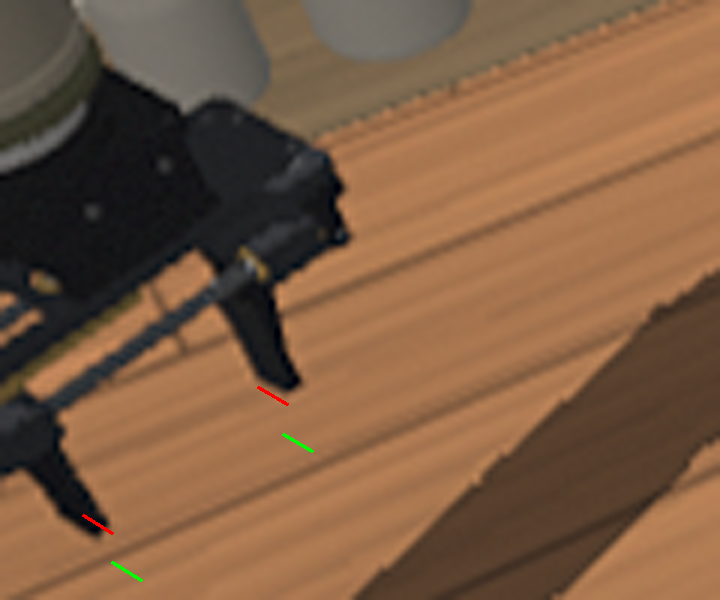

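The open fingertips also appear about 29 mm above the reported TCP minus 22 mm here (tips at px (16.7,238.8) and (49.2,215)). So the reported z reads about 29 mm low. I'll open, go down in small steps to a reported z of about 0.029, then grip.

```bash
python3 -m jog '[[0,0,0,0,0],[0,0,0,0,0],[0,0,0,0,0],[0,0,0,0,0],[0,0,0,0,0],[0,0,0.5,0,0],[0,0,0.5,0,0],[0,0,0.4,0,0],[0,0,0,0,0],[0,0,0,0,0]]' 20
python3 d.py .4515 .0194 .029 .773
```

```text
time: 7.3
ee_pos: [0.4518, 0.0194, 0.0399]
eef_rot: [0.926, 0.377, 0.001, -0.002]
ft_force: [-0.4, -0.4, -0.3]
width: 0.0871
pos [0.4518 0.0194 0.0399] yaw 0.773 tilt [-0.     0.004 -1.   ] F [-0.45 -0.35 -0.29] M [-0.01 -0.01  0.01] w 0.0871 t 7.3
shift cm [-0.03 -0.02  1.09] turn -0.0 q [ 0.55  0.2  -0.73  2.05  0.16  0.94 -1.07]
```

```bash
python3 -m jog '[[0,0,0.5,0,0],[0,0,0.4,0,0],[0,0,0,0,0],[0,0,0,0,0.2],[0,0,0,0,0.3],[0,0,0,0,0.36],[0,0,0,0,0.42],[0,0,0,0,0.5],[0,0,0,0,0.6],[0,0,0,0,0.6]]' 20
python3 d.py .4515 .0194 .029 .773
```

```text
time: 8.3
ee_pos: [0.452, 0.0196, 0.0304]
eef_rot: [0.926, 0.377, 0.001, -0.002]
ft_force: [-0.5, 0.4, -0.1]
width: 0.0551
pos [0.452  0.0196 0.0304] yaw 0.773 tilt [ 0.     0.004 -1.   ] F [-0.47  0.41 -0.12] M [-0.03 -0.01 -0.03] w 0.0551 t 8.3
shift cm [-0.05 -0.01  0.14] turn -0.0 q [ 0.54  0.22 -0.73  2.06  0.18  0.92 -1.08]
```

```bash
python3 -m jog '[[0,0,-0.3,0,0.6],[0,0,-0.7,0,0.6],[0,0,-1.5,0,0.6],[0,0,-2,0,0.6],[0,0,-2,0,0.6],[0,0,-2.5,0,0.6],[0,0,-2.5,0,0.6],[0,0,-2,0,0.6],[0,0,-1,0,0.6],[0,0,0,0,0.6]]' 25
python3 d.py .526 -.2816 .18 .21
```

```text
time: 9.3
ee_pos: [0.4493, 0.0193, 0.1823]
eef_rot: [0.926, 0.378, -0.001, -0.003]
ft_force: [-0.6, -0.2, -3.7]
width: 0.0548
pos [0.4493 0.0193 0.1823] yaw 0.775 tilt [-0.004  0.004 -1.   ] F [-0.59 -0.23 -3.69] M [-0.05 -0.05  0.01] w 0.0548 t 9.3
shift cm [-15.57  26.87   0.06] turn 0.565 q [ 0.61 -0.   -0.74  1.9  -0.01  1.25 -0.92]
```

```bash
python3 -m jog '[[-0.8,1.3,0,0,0.6],[-1.5,2.6,0,0,0.6],[-2,3.4,0,0,0.6],[-2,3.4,0,0,0.6],[-2,3.4,0,0,0.6],[-2,3.4,0,0,0.6],[-1.5,2.6,0,0,0.6],[-0.8,1.3,0,0,0.6],[0,0,0,0,0.6],[0,0,0,0,0.6]]'
python3 d.py .526 -.2816 .18 .21
```

```text
time: 10.3
ee_pos: [0.5043, -0.2369, 0.1671]
eef_rot: [0.926, 0.378, -0.008, -0.008]
ft_force: [-0.2, 1.0, -3.3]
width: 0.0553
pos [ 0.5043 -0.2369  0.1671] yaw 0.775 tilt [-0.021  0.008 -1.   ] F [-0.17  1.   -3.29] M [-0.01 -0.15  0.  ] w 0.0553 t 10.3
shift cm [-1.59  4.69 -1.37] turn 0.565 q [ 0.81  0.27 -0.53  1.65  0.14  1.28 -0.55]
```

```bash
python3 -m jog '[[-0.8,2.3,0,0,0.6],[-0.8,2.3,0,0,0.6],[0,0,0,0.09,0.6],[0,0,0,0.12,0.6],[0,0,0,0.12,0.6],[0,0,0,0.12,0.6],[0,0,0,0.1,0.6],[0,0,0,0,0.6],[0,0,0,0,0.6],[0,0,0,0,0.6]]'
python3 d.py .526 -.2816 .1424 .21
```

```text
time: 11.3
ee_pos: [0.5259, -0.2668, 0.1642]
eef_rot: [0.993, 0.114, -0.012, -0.008]
ft_force: [-0.2, 0.5, -3.3]
width: 0.0549
pos [ 0.5259 -0.2668  0.1642] yaw 0.229 tilt [-0.025  0.014 -1.   ] F [-0.19  0.48 -3.33] M [-0.01 -0.03  0.01] w 0.0549 t 11.3
shift cm [-0.28  1.48  2.16] turn 0.019 q [ 0.74  0.34 -0.43  1.57  0.14  1.3  -1.05]
```

```bash
python3 -m jog '[[-0.1,0.8,0,0.01,0.6],[-0.1,0.7,0,0.01,0.6],[0,0,0.5,0,0.6],[0,0,0.7,0,0.6],[0,0,0.7,0,0.6],[0,0,0.2,0,0.6],[0,0,0,0,0.6],[0,0,0,0,0.6],[0,0,0,0,0.6],[0,0,0,0,0.6]]'
python3 d.py .526 -.2816 .1424 .21
python3 - <<'E'
from h import *
c=snap('scene','s5');d=snap('top','t5')
f=lambda i,u,v:cv2.resize(i[v:v+75,u:u+50],(400,600),interpolation=cv2.INTER_CUBIC)
cv2.imwrite('pics/m5.png',np.hstack([f(d['pixels'],375,135),f(c['pixels'],175,230)])[:,:,::-1])
E
```

```text
time: 12.3
ee_pos: [0.5264, -0.2828, 0.1404]
eef_rot: [0.994, 0.105, -0.012, -0.009]
ft_force: [-0.9, 0.3, -4.1]
width: 0.0549
pos [ 0.5264 -0.2828  0.1404] yaw 0.211 tilt [-0.026  0.014 -1.   ] F [-0.93  0.25 -4.06] M [-0.02 -0.05 -0.03] w 0.0549 t 12.3
shift cm [-0.02 -0.13 -0.2 ] turn 0.001 q [ 0.75  0.37 -0.41  1.58  0.15  1.26 -1.05]
```

View pics/m5.png

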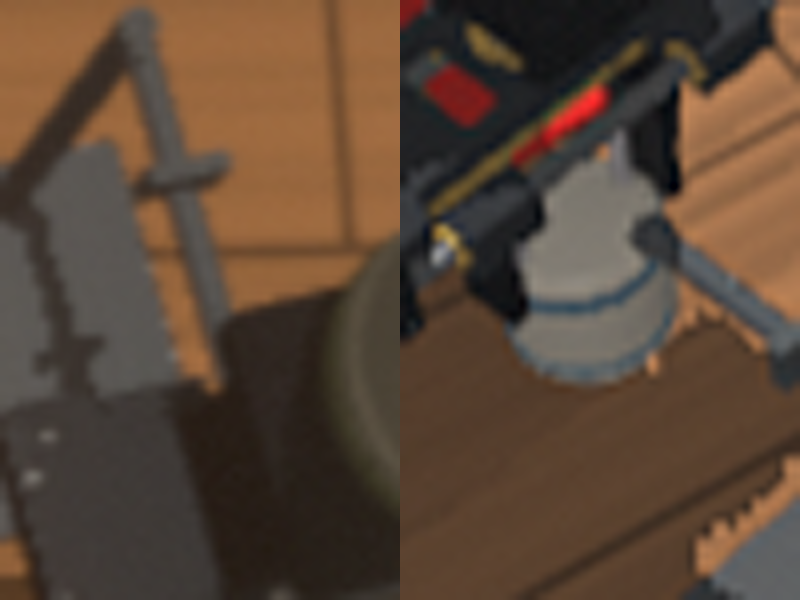

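```bash
python3 - <<'E'
from h import *
from scipy.spatial.transform import Rotation as R
s=load('s5');st=r.read_state();M=R.from_quat(st['eef_rot']).as_matrix();p=st['ee_pos']
# jar frame: axis up=-tool z, reported TCP at jar height .0304
up=-M[:,2];J=lambda a,h,rr=.028:p+up*(h-.0304)+rr*(np.cos(a)*M[:,0]+np.sin(a)*M[:,1])
P=np.array([proj(s,J(a,0.004)) for a in np.linspace(0,6.28,72)])
print('low ring bottom',P[P[:,1].argmax()],'L',P[:,0].min(),'R',P[:,0].max(),'observed bottom 198.4,277.3; L 188.2 R 209.4')
for sg in(1,-1):
  for h in(.065,.075,.085): print(sg,h,proj(s,J(sg*np.pi/2,h,.021)).round(1))
print('bail in top', proj(s,J(0,.094,0)),'bail inner top',J(0,.088,0))
e=np.array([.978,.208,0]);n=np.array([-.208,.978,0]);d=J(0,.08,0)-np.array([.565,-.2733,.19]);print('along',d@e,'lat',d@n,'dz',d[2])
E
```

```text
low ring bottom [196.68921862 278.49479963] L 187.5109838217132 R 209.09848847643053 observed bottom 198.4,277.3; L 188.2 R 209.4
1 0.065 [189.  260.5]
1 0.075 [188.4 258.1]
1 0.085 [187.9 255.6]
-1 0.065 [201.5 250.5]
-1 0.075 [201.1 248. ]
-1 0.085 [200.6 245.6]
bail in top [193.81576938 248.31743467] bail inner top [ 0.52792752 -0.28361843  0.19799022]
along -0.038581428440539675 lat -0.0022253141634924127 dz -6.2839294971139825e-06
```

```bash
python3 -m jog '[[0,-0.1,-0.25,0,0.6],[0,0,-0.25,0,0.6],[0,0,0,0,0.6],[0.5,0,0,0,0.6],[0.5,0,0,0,0.6],[0.5,0,0,0,0.6],[0.5,0,0,0,0.6],[0,0,0,0,0.6],[0,0,0,0,0.6],[0,0,0,0,0.6]]'
python3 d.py .545 -.2776 .1455 .21
cat > rel.py <<'E'
from h import *
from scipy.spatial.transform import Rotation as R
st=r.read_state();M=R.from_quat(st['eef_rot']).as_matrix();up=-M[:,2]
e=np.array([.978,.208,0]);n=np.array([-.208,.978,0]);d=st['ee_pos']+up*(.088-.0304)-np.array([.565,-.2733,.195])
print('bail rel ball: along %.1f lat %.1f above prong top %.1f mm'%(d@e*1e3,d@n*1e3,d[2]*1e3))
E
python3 rel.py
```

```text
time: 13.4
ee_pos: [0.5484, -0.2768, 0.1455]
eef_rot: [0.994, 0.105, -0.012, -0.009]
ft_force: [0.6, 0.6, -3.2]
width: 0.055
pos [ 0.5484 -0.2768  0.1455] yaw 0.212 tilt [-0.025  0.015 -1.   ] F [ 0.58  0.63 -3.21] M [-0.02  0.01  0.04] w 0.055 t 13.4
shift cm [-0.34  0.01  0.01] turn 0.002 q [ 0.72  0.4  -0.42  1.52  0.16  1.28 -1.08]
bail rel ball: along -15.8 lat -1.1 above prong top 8.1 mm
```

```bash
python3 -m jog '[[0.3,0,0,0,0.6],[0.3,0,0,0,0.6],[0.3,0,0,0,0.6],[0.3,0,0,0,0.6],[0.3,0,0,0,0.6],[0.3,0,0,0,0.6],[0.3,0,0,0,0.6],[0.3,0,0,0,0.6],[0,0,0,0,0.6],[0,0,0,0,0.6]]'
python3 d.py .545 -.2776 .1455 .21
python3 rel.py
python3 - <<'E'
from h import *
c=snap('scene','s6')
cv2.imwrite('pics/m6.png',cv2.resize(c['pixels'][230:300,175:265,::-1],(720,560),interpolation=cv2.INTER_CUBIC))
E
```

```text
time: 14.4
ee_pos: [0.5738, -0.2715, 0.1448]
eef_rot: [0.994, 0.105, -0.012, -0.009]
ft_force: [0.9, -0.1, -3.2]
width: 0.0548
pos [ 0.5738 -0.2715  0.1448] yaw 0.211 tilt [-0.025  0.014 -1.   ] F [ 0.88 -0.05 -3.15] M [-0.03 -0.02 -0.  ] w 0.0548 t 14.4
shift cm [-2.94 -0.01 -0.  ] turn 0.001 q [ 0.68  0.45 -0.42  1.46  0.18  1.3  -1.11]
bail rel ball: along 10.2 lat -1.2 above prong top 7.4 mm
```

View pics/m6.png

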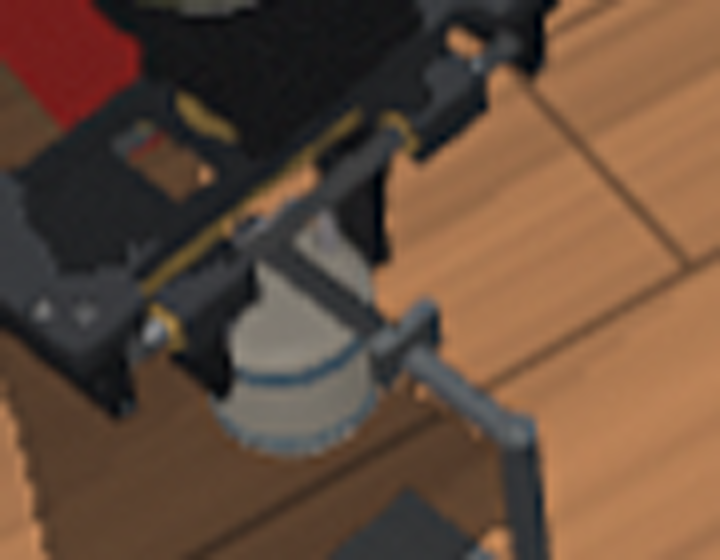

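```bash
python3 -m jog '[[0.5,-0.05,0,0,0.6],[0.5,-0.05,0,0,0.6],[0.5,0,0,0,0.6],[0.5,0,0,0,0.6],[0.5,0,0,0,0.6],[0.4,0,0.1,0,0.6],[0.3,0,0.15,0,0.6],[0,0,0.15,0,0.6],[0,0,0,0,0.6],[0,0,0,0,0.6]]'
python3 d.py .545 -.2776 .1455 .21
python3 rel.py
```

```text
time: 15.45
ee_pos: [0.6075, -0.2629, 0.1393]
eef_rot: [0.994, 0.105, -0.012, -0.009]
ft_force: [-0.1, -1.0, -2.6]
width: 0.0552
pos [ 0.6075 -0.2629  0.1393] yaw 0.211 tilt [-0.026  0.015 -1.   ] F [-0.1  -1.04 -2.6 ] M [-0.04 -0.05  0.01] w 0.0552 t 15.45
shift cm [-6.43  0.12 -0.48] turn 0.001 q [ 0.63  0.51 -0.41  1.39  0.2   1.31 -1.15]
bail rel ball: along 45.0 lat 0.2 above prong top 1.9 mm
```

```bash
python3 -m jog '[[0.2,0,0,0,0.6],[0.2,0,0,0,0.6],[0.2,0,0,0,0.6],[0.2,0,0,0,0.6],[0.2,0,0,0,0.6],[0.1,0,0,0,0.6],[0.1,0,0,0,0.6],[0,0,0,0,0.6],[0,0,0,0,0.6],[0,0,0,0,0.6]]'
python3 d.py .545 -.2776 .1455 .21
python3 rel.py
```

```text
time: 16.45
ee_pos: [0.6201, -0.2606, 0.1393]
eef_rot: [0.994, 0.105, -0.012, -0.009]
ft_force: [-1.5, 0.1, -3.8]
width: 0.0548
pos [ 0.6201 -0.2606  0.1393] yaw 0.211 tilt [-0.026  0.014 -1.   ] F [-1.49  0.09 -3.83] M [-0.07 -0.05 -0.04] w 0.0548 t 16.45
shift cm [-7.71  0.09 -0.45] turn 0.001 q [ 0.62  0.53 -0.41  1.36  0.2   1.32 -1.16]
bail rel ball: along 57.8 lat -0.1 above prong top 1.9 mm
```

```bash
python3 -m jog '[[0.1,0,0,0,0.6],[0,0,0,0,0.6],[0,0,0,0,0.6],[0.1,0,0,0,0.6],[0,0,0,0,0.6],[0,0,0,0,0.6],[0,0,0,0,0.6],[0,0,0,0,0.6],[0,0,0,0,0.6],[0,0,0,0,0.6]]'
python3 d.py .545 -.2776 .1455 .21
python3 rel.py
```

```text
time: 17.45
ee_pos: [0.622, -0.2602, 0.1393]
eef_rot: [0.994, 0.105, -0.012, -0.008]
ft_force: [1.0, -0.5, -3.6]
width: 0.055
pos [ 0.622  -0.2602  0.1393] yaw 0.211 tilt [-0.026  0.014 -1.   ] F [ 1.01 -0.5  -3.65] M [-0.03 -0.02  0.02] w 0.055 t 17.45
shift cm [-7.91  0.08 -0.44] turn 0.001 q [ 0.61  0.54 -0.41  1.35  0.2   1.33 -1.16]
bail rel ball: along 59.8 lat -0.2 above prong top 1.9 mm
```

No contact yet. I'll continue in 1 mm steps.

```bash
python3 -m jog '[[0.1,0,0,0,0.6],[0,0,0,0,0.6],[0,0,0,0,0.6],[0.1,0,0,0,0.6],[0,0,0,0,0.6],[0,0,0,0,0.6],[0,0,0,0,0.6],[0,0,0,0,0.6],[0,0,0,0,0.6],[0,0,0,0,0.6]]'
python3 d.py .545 -.2776 .1455 .21
python3 rel.py
```

```text
time: 18.45
ee_pos: [0.6237, -0.2599, 0.1392]
eef_rot: [0.994, 0.105, -0.013, -0.008]
ft_force: [-0.6, 0.7, -3.9]
width: 0.055
pos [ 0.6237 -0.2599  0.1392] yaw 0.21 tilt [-0.027  0.014 -1.   ] F [-0.57  0.66 -3.85] M [-0.    0.07 -0.02] w 0.055 t 18.45
shift cm [-8.08  0.08 -0.44] turn 0.0 q [ 0.61  0.54 -0.41  1.34  0.21  1.33 -1.16]
bail rel ball: along 61.5 lat -0.2 above prong top 1.8 mm
```

```bash
python3 -m jog '[[0.1,0,0,0,0.6],[0,0,0,0,0.6],[0,0,0,0,0.6],[0,0,0,0,0.6],[0.1,0,0,0,0.6],[0,0,0,0,0.6],[0,0,0,0,0.6],[0,0,0,0,0.6],[0,0,0,0,0.6],[0,0,0,0,0.6]]'
python3 d.py .545 -.2776 .1455 .21
python3 rel.py
```

```text
time: 19.45
ee_pos: [0.6251, -0.2597, 0.1391]
eef_rot: [0.994, 0.105, -0.013, -0.009]
ft_force: [-2.5, -0.3, -2.8]
width: 0.0548
pos [ 0.6251 -0.2597  0.1391] yaw 0.21 tilt [-0.028  0.014 -0.999] F [-2.47 -0.28 -2.75] M [0.02 0.41 0.03] w 0.0548 t 19.45
shift cm [-8.22  0.07 -0.43] turn 0.0 q [ 0.61  0.54 -0.41  1.34  0.21  1.33 -1.16]
bail rel ball: along 63.0 lat -0.3 above prong top 1.7 mm
```

The bail has met the plate: Fx is -2.5 N, the moment has jumped to 0.41 N m, and it lies 63 mm past the ball where 62 was expected. Next I'll lower it onto the prong.

```bash
python3 -m jog '[[0,0,0.1,0,0.6],[0,0,0,0,0.6],[0,0,0,0,0.6],[0,0,0.1,0,0.6],[0,0,0,0,0.6],[0,0,0,0,0.6],[0,0,0,0,0.6],[0,0,0,0,0.6],[0,0,0,0,0.6],[0,0,0,0,0.6]]'
python3 d.py .545 -.2776 .1455 .21
python3 rel.py
```

```text
time: 20.45
ee_pos: [0.6251, -0.2599, 0.1373]
eef_rot: [0.994, 0.105, -0.013, -0.008]
ft_force: [-2.5, -0.2, -1.8]
width: 0.0548
pos [ 0.6251 -0.2599  0.1373] yaw 0.21 tilt [-0.028  0.014 -1.   ] F [-2.5  -0.2  -1.83] M [-0.08  0.41  0.04] w 0.0548 t 20.45
shift cm [-8.22  0.05 -0.63] turn -0.0 q [ 0.61  0.55 -0.41  1.34  0.21  1.33 -1.16]
bail rel ball: along 63.0 lat -0.5 above prong top -0.2 mm
```

```bash
python3 -m jog '[[0,0,0.05,0,0.6],[0,0,0,0,0.6],[0,0,0,0,0.6],[0,0,0.05,0,0.6],[0,0,0,0,0.6],[0,0,0,0,0.6],[0,0,0,0,0.6],[0,0,0,0,0.6],[0,0,0,0,0.6],[0,0,0,0,0.6]]'
python3 d.py .545 -.2776 .1455 .21
python3 rel.py
```

```text
time: 21.45
ee_pos: [0.6255, -0.2599, 0.1372]
eef_rot: [0.994, 0.105, -0.013, -0.008]
ft_force: [-3.5, -0.4, -0.9]
width: 0.0548
pos [ 0.6255 -0.2599  0.1372] yaw 0.21 tilt [-0.027  0.013 -1.   ] F [-3.46 -0.4  -0.91] M [0.01 0.55 0.05] w 0.0548 t 21.45
shift cm [-8.26  0.05 -0.64] turn -0.0 q [ 0.61  0.54 -0.41  1.34  0.21  1.33 -1.16]
bail rel ball: along 63.3 lat -0.5 above prong top -0.3 mm
```

```bash
python3 -m jog '[[0,0,0.05,0,0.6],[0,0,0,0,0.6],[0,0,0,0,0.36],[0,0,0,0,0.34],[0,0,0,0,0.32],[0,0,0,0,0.3],[0,0,0,0,0.25],[0,0,0,0,0.2],[0,0,0,0,0.1],[0,0,0,0,0]]' 5
python3 d.py .545 -.2776 .1455 .21
python3 -m jog '[[0,0,0,0,0],[0,0,0,0,0],[0,0,0,0,0],[0,0,0,0,0],[0,0,0,0,0],[0,0,0,0,0],[0,0,0,0,0],[0,0,0,0,0],[0,0,0,0,0],[0,0,0,0,0]]'
python3 d.py .545 -.2776 .1455 .21
python3 - <<'E'
from h import *
c=snap('scene','s7')
cv2.imwrite('pics/m7.png',cv2.resize(c['pixels'][230:300,175:265,::-1],(720,560),interpolation=cv2.INTER_CUBIC))
E
```

```text
time: 22.45
ee_pos: [0.6274, -0.2596, 0.1375]
eef_rot: [0.994, 0.105, -0.01, -0.008]
ft_force: [0.2, -0.3, -0.4]
width: 0.0785
pos [ 0.6274 -0.2596  0.1375] yaw 0.21 tilt [-0.022  0.013 -1.   ] F [ 0.21 -0.27 -0.37] M [ 0.03 -0.06  0.02] w 0.0785 t 22.45
shift cm [-8.45  0.03 -0.64] turn 0.0 q [ 0.61  0.55 -0.41  1.34  0.21  1.32 -1.16]
time: 23.45
ee_pos: [0.6274, -0.2596, 0.1375]
eef_rot: [0.994, 0.105, -0.01, -0.008]
ft_force: [0.7, -0.1, -0.6]
width: 0.0872
pos [ 0.6274 -0.2596  0.1375] yaw 0.21 tilt [-0.022  0.013 -1.   ] F [ 0.68 -0.08 -0.57] M [-0.01 -0.01 -0.03] w 0.0872 t 23.45
shift cm [-8.44  0.03 -0.64] turn 0.0 q [ 0.61  0.55 -0.41  1.34  0.21  1.32 -1.16]
```

View pics/m7.png

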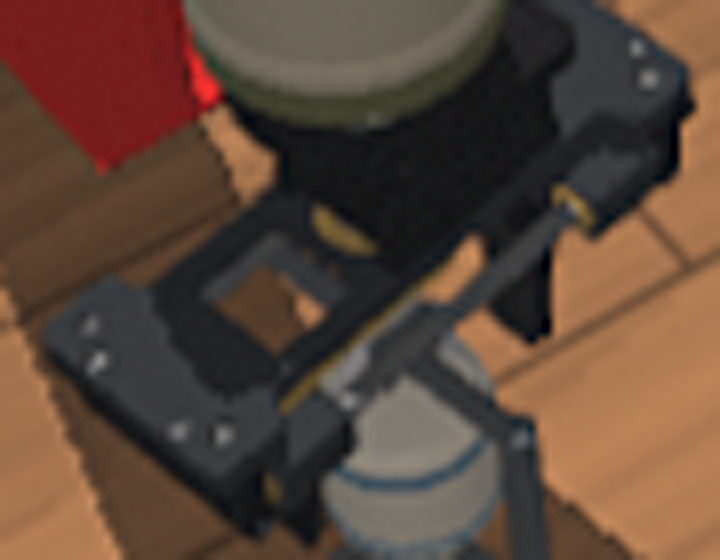

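The gripper is open and unloaded, and the jar hangs on the prong at the plate, near (415,340) in the crop. I'll retreat straight up.

```bash
python3 -m jog '[[0,0,-0.5,0,0],[0,0,-1,0,0],[0,0,-1,0,0],[0,0,-1.5,0,0],[0,0,-1.5,0,0],[0,0,-1.5,0,0],[0,0,-2,0,0],[0,0,-2,0,0],[0,0,-2,0,0],[0,0,0,0,0]]'
python3 d.py .45 0 .32 .21
```

```text
time: 24.5
ee_pos: [0.6312, -0.2613, 0.2837]
eef_rot: [0.994, 0.105, -0.007, -0.006]
ft_force: [0.5, -0.6, 0.6]
width: 0.0872
pos [ 0.6312 -0.2613  0.2837] yaw 0.21 tilt [-0.015  0.011 -1.   ] F [ 0.52 -0.55  0.61] M [-0.01 -0.06 -0.04] w 0.0872 t 24.5
shift cm [-12.31 -29.39  -3.06] turn 0.0 q [ 0.59  0.49 -0.42  1.11  0.18  1.59 -1.14]
```

```bash
python3 -m jog '[[0,0,-2,0,0],[-1.2,-3,0,0,0],[-1.2,-3,0,0,0],[-1.2,-3,0,0,0],[-1.2,-3,0,0,0],[-1.2,-3,0,0,0],[-1.2,-3,0,0,0],[0,0,0,0,0],[0,0,0,0,0],[0,0,0,0,0]]'
python3 - <<'E'
from h import *
c=snap('scene','s8');d=snap('top','t8')
f=lambda i,u,v:cv2.resize(i[v:v+100,u:u+67],(400,600),interpolation=cv2.INTER_CUBIC)
cv2.imwrite('pics/m8.png',np.hstack([f(d['pixels'],360,115),f(c['pixels'],195,240)])[:,:,::-1])
s=load('scene0')['pixels'].astype(int)
E
```

```text
time: 25.5
ee_pos: [0.5194, -0.0947, 0.3103]
eef_rot: [0.994, 0.105, -0.005, -0.005]
ft_force: [0.1, -0.9, -0.2]
width: 0.0871
```

View pics/m8.png

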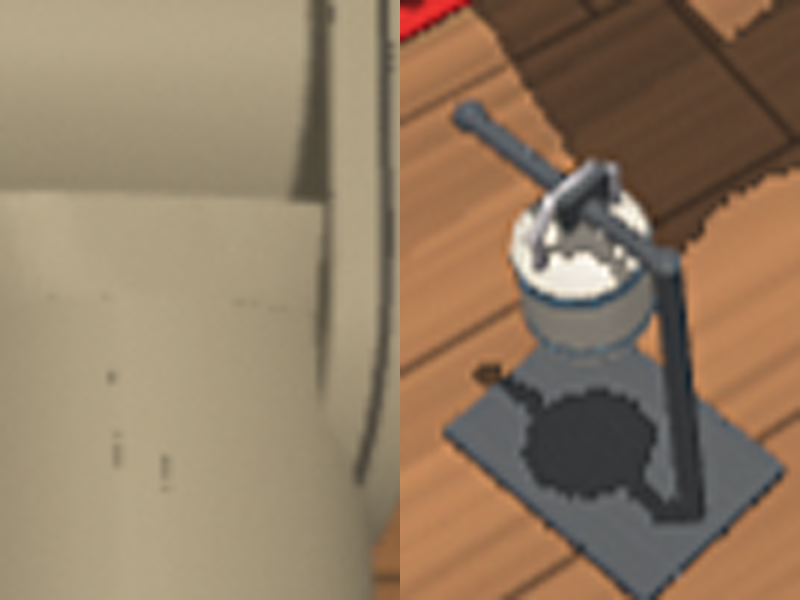

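View pics/s8.png

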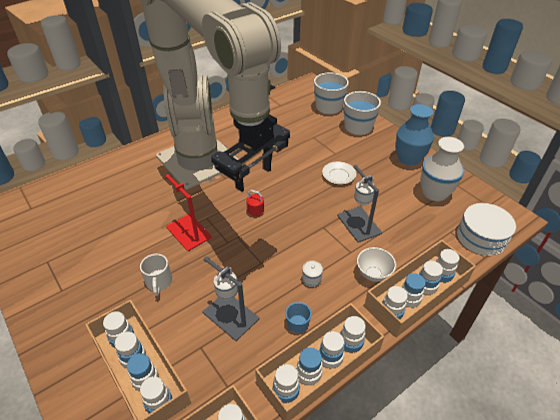

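The jar hangs by its bail, seated against the stop plate (about (580,190) in the crop), and the other wares look untouched. Next I'll wait a second and check that the jar is still and nothing else has shifted.

```bash
python3 -m jog '[[0,0,0,0,0],[0,0,0,0,0],[0,0,0,0,0],[0,0,0,0,0],[0,0,0,0,0],[0,0,0,0,0],[0,0,0,0,0],[0,0,0,0,0],[0,0,0,0,0],[0,0,0,0,0]]'
python3 - <<'E'
from h import *
a=load('s8')['pixels'].astype(int);c=snap('scene','s9');b=c['pixels'].astype(int);o=load('scene0')['pixels'].astype(int)
print('jar diff 1s',abs(a-b)[255:310,205:250].max())
for n,(u,v,w) in dict(mug=(155,272,20),cup=(298,318,16),plain=(312,273,14),bowl=(376,265,24),saucer=(340,174,20),redjar=(255,204,12),full=(362,205,30)).items():
    print(n,(abs(b-o)[v-w:v+w,u-w:u+w].max(2)>40).sum())
# plumb: predicted plumb underside ring vs observed
q=np.array([.565,-.2733,0])+np.array([.978,.208,0])*.062
P=np.array([proj(c,[q[0]+.028*np.cos(t),q[1]+.028*np.sin(t),.107]) for t in np.linspace(0,6.28,72)])
print('plumb bottom ring',P[P[:,1].argmax()].round(1),'L',P[:,0].min().round(1),'R',P[:,0].max().round(1),'observed bottom ~',195+590/5.97-400/5.97,240+352/6)
E
```

```text
time: 26.6
ee_pos: [0.52, -0.0972, 0.3088]
eef_rot: [0.995, 0.103, -0.006, -0.006]
ft_force: [0.3, 0.2, -0.6]
width: 0.0868
jar diff 1s 93
mug 0
cup 0
plain 0
bowl 0
saucer 0
redjar 0
full 0
plumb bottom ring [225.4 302. ] L 215.0 R 237.2 observed bottom ~ 226.82579564489112 298.6666666666667
```

```bash
for i in 1 2 3 4; do python3 -m jog '[[0,0,0,0,0],[0,0,0,0,0],[0,0,0,0,0],[0,0,0,0,0],[0,0,0,0,0],[0,0,0,0,0],[0,0,0,0,0],[0,0,0,0,0],[0,0,0,0,0],[0,0,0,0,0]]' | head -1; python3 - <<'E'
from h import *
p=[r.camera('scene')['pixels'].astype(int)[240:320,195:262] for _ in range(4)]
a=load('s9')['pixels'].astype(int)[240:320,195:262]
def cen(p):
    m=(p.max(2)-p.min(2)<40)&(p.max(2)>105);v,u=np.nonzero(m);return u.mean().round(2),v.mean().round(2),m.sum()
print([abs(x-p[0]).max() for x in p],abs(p[0]-a).max(),cen(a),[cen(x) for x in p])
E
done
```

```text
time: 27.65
[np.int64(0), np.int64(4), np.int64(5), np.int64(4)] 4 (np.float64(30.68), np.float64(48.47), np.int64(530)) [(np.float64(30.55), np.float64(48.58), np.int64(534)), (np.float64(30.59), np.float64(48.51), np.int64(532)), (np.float64(30.69), np.float64(48.41), np.int64(530)), (np.float64(30.79), np.float64(48.41), np.int64(528))]
time: 28.85
[np.int64(0), np.int64(4), np.int64(4), np.int64(4)] 4 (np.float64(30.68), np.float64(48.47), np.int64(530)) [(np.float64(30.86), np.float64(48.53), np.int64(532)), (np.float64(30.73), np.float64(48.32), np.int64(529)), (np.float64(30.61), np.float64(48.39), np.int64(529)), (np.float64(30.83), np.float64(48.43), np.int64(531))]
time: 30.05
[np.int64(0), np.int64(4), np.int64(5), np.int64(4)] 4 (np.float64(30.68), np.float64(48.47), np.int64(530)) [(np.float64(30.78), np.float64(48.34), np.int64(530)), (np.float64(30.66), np.float64(48.19), np.int64(525)), (np.float64(30.68), np.float64(48.3), np.int64(529)), (np.float64(30.74), np.float64(48.41), np.int64(528))]
time: 31.25
[np.int64(0), np.int64(3), np.int64(4), np.int64(4)] 24 (np.float64(30.68), np.float64(48.47), np.int64(530)) [(np.float64(30.65), np.float64(48.32), np.int64(526)), (np.float64(30.72), np.float64(48.27), np.int64(526)), (np.float64(30.63), np.float64(48.15), np.int64(521)), (np.float64(30.82), np.float64(48.43), np.int64(528))]
```

```bash
python3 -c "
from bench import r
print(r.close_job(),r.read_state()['time'])"
```

```text
the job is handed in; nothing more can be done
the job is handed in; nothing more can be done
```

The bail jar is hanging on the empty hook, seated against the stop plate, and I handed the job in at about 31 s of the 48 s allowed.

- **First grip:** It closed on the bail rather than the body, because the reported tool height read about 29 mm lower than the cameras showed. Nothing moved. I opened, went lower and took the jar by its body, which read 55 mm wide.
- **At the hook:** I threaded the bail over the ball without contact and slid along until it met the plate. The force was about 2.5–3.5 N and the bail lay 63 mm past the ball's centre, against 62 mm expected. I then lowered until the prong took the weight, opened slowly and backed off upward.

**Last checks:**
- **Stillness:** One comparison over the first second after I backed away showed a large pixel difference near the jar (93). I don't know whether that was a small swing or the arm's shadow. From 26.6 s to 31 s the jar's image stayed still: 5 levels at most between pictures taken together. One last comparison with the 26.6 s picture gave 24.
- **Plumb:** The lower edge of the jar matches a plumb jar to within about 1 pixel. That is a coarse check, because a lean of up to about 4° toward or away from the camera could go unseen. The top view was blocked by the arm.
- **Other wares:** The mug, teacup, plain jar, bowl, saucer, red jar and full stand show no change from the first picture.

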